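# Pull-test and spin-check a glass carousel's head

## Robot

A 7-joint arm with a two-finger parallel gripper is mounted at the origin on the work surface. World frame = base frame: x ahead of the robot, y to its left, z up, the work surface at z = 0. Lengths are in mm, angles in rad, forces in N, time in s.
With the tool pointing down it reaches from about 350 to 900 mm from the base axis. Payload 19.9 kg.
Tool frame: the origin (TCP) lies midway between the tips of the shut fingers; the grasp point (between the pads) lies 19 mm behind it; z points along the fingers, y is the direction in which the jaws open and shut (so a half turn about z gives the same grasp; the last joint's range is limited). The gripper opens to 94 mm and grips with 3 to 60 N. Pads are 16 mm wide; open, the fingers measure 119 mm over their backs; the gripper's body (75 mm by 177 mm) begins 78 mm behind the grasp point.
Start: joints at [1.278, 0.417, -0.01, 1.614, 0.005, 1.111, -0.053], TCP at [155.106, -605.426, 205.425] pointing down, gripper open.
Joint ranges: [-2.81, 2.81], [-0.39, 2.02], [-1.27, 1.25], [0.06, 2.57], [-1.19, 4.33], [0.19, 2], [-2.82, 2.82]. Speed limits (rad/s): [1.89, 1.89, 2.39, 2.39, 3.01, 3.01, 3.01].

## Interface

Orientations are given as a rotation vector (axis times angle).
In Python, from workcell import arm gives the robot as it stands.
- The arm moves only by the tool arm_command, never from a script. Its argument "increments" is a list of rows, each an object with "dp": the shift along the tool's x, y, z in mm, a list of three; "yaw": the turn about the tool's z in degrees. A call has 1 to 5 rows; each row shifts and turns the pose as measured when the row begins, along the tool's axes as they then stand; what a row does not reach is not made up. A row lasts 1/10 s, in which the tool goes at most 50 mm and 8.59 degrees, less where a joint would pass 70% of its speed; a pose out of reach is approached as far as the arm can. A call with a gripper value outside its range is refused whole. "fingers" is the opening, from -1 (shut) to 1 (fully open), set as the call begins (left out, the last holds). The fingers move at their own pace and stop on an object; "squeeze" is the grip in N (left out, the last holds). Time passes only in rows, so rows that do not move let the fingers close. It gives the time, the measured TCP pose, the force and the opening at its end, in the units of the state.
- arm.observe(): the state, without advancing time (a new reading comes with each control period).
- arm.camera(name): name is "scene" or "top" or "wrist"; returns (picture, depth): 420x560x3 uint8, blue, green, red; 420x560 float32, mm along the optical axis (not along the pixel's ray), 0 where there is no reading.
- arm.get_calibration(name): a dict with "mtx" (3x3 intrinsics, pixels), "k1" (the pictures are not rectified: a ray, as slopes to the right and down, at radius r is drawn at 1 + k1 r^2 times it, then the intrinsics apply), "view" (4x4, takes a point from world to camera coordinates); the wrist camera has in their place "tool_from_camera" (4x4, takes a point from camera to tool coordinates, whose origin is the TCP and whose axes are the flange's). Camera axes: x right, y down, z forward; pixel columns grow to the right and rows downward; lengths in mm; the calibration is good to about 2 mm. A picture is of the moment at which its call begins: read the wrist's pose just before it. get_calibration takes no time and is no camera call.
- arm.sign_off(): hands the job in, once; it reports no verdict.
Trained networks look in the newest picture that a camera, given by its name, has taken for a name from the list of things; names that differ only in an ending like _2 or _b are one class to them, and where a whole thing is asked for, a point or a joint stands for the part that bears it (a point fixed in the world has none). Each returns a list of dicts, best first, with "p" (0 to 1); they miss things now and then, are a little off and sometimes report something else, mostly with a low value. They report only what shows in the picture. A call takes as long as a camera call.
- arm.recognise(camera, label): "extent" ([centre column, centre row, width, height] in pixels, round what is visible of it).
- arm.masks_of(camera, label): "pixels" (420x560 bool, what is visible of it) and "extent" ([centre column, centre row, width, height] in pixels, round what is visible of it).
- arm.landmark_of(camera, label): "point" ([row, column] in pixels: a listed point, or the origin of a listed thing).
The state is a dict: "clock": time; "qpos": joint angles; "joint_velocities": joint speeds; "tau": joint torques, N m; "position": TCP position; "ee_rot": TCP orientation; "force": force on the tool from outside, world axes, zero at the start; "torque": the same for the moment, N m; "width": finger opening in mm.
Only numpy, scipy, OpenCV 4.12 (cv2) and the standard library are available. Lean on these libraries where they do the work, as an engineer would, in place of code of your own. Each camera call takes 0.05 s, during which the arm holds its last target.

## Task

The head of this empty wine-glass carousel has just been pressed onto its column: before any glasses are hung on it, prove that it is clipped home by taking the crystal ball on top and pulling it straight up, with slowly rising force to about 20 newtons, keeping that pull steady for about a second, then easing it back down and letting go. Then flick one of the arms sideways so that the head runs on by itself, an eighth of a turn or more from where it stood, to see that it turns freely. Do not lift, shift or tip the stand, and leave everything else on the counter where it is.

Things in the scene. Friction and masses are not known exactly. Their poses are not given: they have to be found in the camera images.
- stand: the carousel's foot and column, loose on the counter, 2.8 kg (3.3 kg with the head): a square stepped gilt and clear crystal foot 150 x 150 mm, 52 mm high, and a round column 40 mm across up to 202 mm. Origin at the centre of the underside, on the head's axis; z up.
- head: gilt head, turning on the column's axis (runs on for seconds). Six flat forked arms, 60 degrees apart, 34 mm wide, 8 mm thick, reach 115 mm from the axis; gaps 70 mm wide at 100 mm. Origin on the axis, mid-thickness of the arms, 210 mm above the counter when home; x along one arm, z up. The arms grow from a disc 116 mm across, as thick; hub 72 mm across, to 8 mm above the origin; an 18 mm neck carries the ball.
- finial: the cut crystal ball on top of the head, fixed to it, 40 mm across and 40 mm high, with a straight band 16 mm high at mid-height. Origin at its centre, on the axis, 50 mm above the head's origin (260 mm above the counter when home). From under the ball to the hub there are 22 mm.
- spindle (a joint): how far the head is lifted on its spring clip, m: 0 home, up positive. Head, ball and spindle weigh 0.47 kg: a net upward pull of about 7 N on the ball just starts to lift them, each further millimetre takes 2 N, so 20 N lifts 6.5 mm. Beyond 10 mm (27 N) the clip is overstrained. It snaps back if let go while lifted.
- fork_tip (a point): the end of the arm along the head's x axis, 115 mm from the axis, at mid-thickness.
- glass_a: stem glass, 165 mm tall, foot 62 mm and bowl 62 mm across, clear with a gilt stem, standing upright near the carousel; origin under its foot. Leave alone.
- glass_b: stem glass, 165 mm tall, foot 62 mm and bowl 62 mm across, clear with a gilt stem, standing upright near the carousel; origin under its foot. Leave alone.
- glass_c: stem glass, 165 mm tall, foot 62 mm and bowl 62 mm across, clear with a gilt stem, standing upright near the carousel; origin under its foot. Leave alone.
- decanter: stoppered clear decanter, 225 mm tall, 124 mm across; origin under its centre. Leave alone.
- giftbox: cardboard gift box with a white lid, 116 x 116 x 110 mm; origin under its centre. Leave alone.
- stopper: spare crystal decanter stopper standing on its 48 mm wide head, 46 mm high; origin under its centre. Leave alone.
- screwdriver: screwdriver lying on the counter, 170 mm long along its x; origin under its middle. Leave alone.

How it is judged:
By the outcome, as a careful person would: the job done as asked, in the order asked, and still so for the second after the job is handed in, with the robot touching nothing.
It also fails if it takes over 53 s, if anything falls off the work surface, if the arm or the gripper's body presses on something with over 40 N, if the wrist force passes 120 N, or if a joint passes its speed limit or range.

## Working session

There is one attempt and no reset: what is moved stays moved. The work goes in short steps, Python scripts to look and compute and a tool call to move; the robot and the scene stay as the last step left them, time stands still between calls to the robot, and variables do not carry over. Pictures are saved under pics/ and viewed, and the job is handed in when it is done.

Besides the shell and the picture viewer there is one more tool, called as name(argument=value, ...), one argument or row to a line, values as JSON. arm_command: Moves the arm, as the interface text tells. Its arguments: {"type":"object","properties":{"increments":{"type":"array"},"fingers":{"type":"number"},"squeeze":{"type":"number"}},"required":["increments"]}

```bash
mkdir -p pics; ls; python3 - <<'E'
from workcell import arm
import cv2,numpy as np
print(arm.observe())
for n in ["scene","top"]:
    p,d=arm.camera(n); cv2.imwrite(f"pics/{n}0.png",p); np.save(f"{n}0.npy",d)
    print(n,arm.get_calibration(n))
    for l in ["finial","head","fork_tip","stand"]:
        print(l,[(r['p'],r['point']) for r in arm.landmark_of(n,l)][:3])
print(arm.get_calibration("wrist"))
print(arm.observe()['clock'])
E
```

```text
pics
{'clock': 0.0, 'qpos': array([ 1.27849585,  0.41795467, -0.010342  ,  1.61419906,  0.00468485,
        1.11066784, -0.05301489]), 'joint_velocities': array([-1.73791941e-03, -5.71658965e-04, -3.39518549e-04, -7.71240977e-04,
       -1.96613709e-03, -1.31335591e-03,  3.68924822e-05]), 'tau': array([ 2.24835044e-04, -8.51248527e+01,  6.38920795e-01, -4.25994515e+01,
       -4.87807661e-02,  1.86720828e-02,  5.18010825e-05]), 'position': array([ 155.03176666, -605.07214215,  204.82668333]), 'ee_rot': array([-3.11574276e+00, -3.92811295e-01,  3.31729349e-04]), 'force': array([ 0.6150114 ,  0.43823214, -0.26617524]), 'torque': array([-0.00702074, -0.00632211,  0.00276088]), 'width': 93.95977603368635}
scene {'mtx': array([[482.7336118 ,   0.        , 274.57163788],
       [  0.        , 482.7336118 , 207.44860261],
       [  0.        ,   0.        ,   1.        ]]), 'k1': -0.10183749679596706, 'view': array([[-8.52003402e-01,  5.23354392e-01, -1.37979442e-02,
         4.19866602e+02],
       [ 3.71802863e-01,  5.86307410e-01, -7.19726512e-01,
        -8.17370119e+01],
       [-3.685
[... 860 characters left out ...]
00000000e+00]])}
finial [(0.44, [182.1, 295.9])]
head [(0.61, [186.8, 292.2])]
fork_tip [(0.97, [169.2, 331.3])]
stand [(0.61, [204.9, 295.6])]
{'mtx': array([[317.62381376,   0.        , 282.51739918],
       [  0.        , 317.62381376, 202.45735879],
       [  0.        ,   0.        ,   1.        ]]), 'k1': 0.008592197597045494, 'tool_from_camera': array([[ 1.37630134e-03, -9.71214805e-01, -2.38201404e-01,
         6.94962584e+01],
       [ 9.99999052e-01,  1.34519295e-03,  2.93149924e-04,
         6.32092037e-01],
       [ 3.57153034e-05, -2.38201581e-01,  9.71215736e-01,
        -1.78739221e+02],
       [ 0.00000000e+00,  0.00000000e+00,  0.00000000e+00,
         1.00000000e+00]])}
0.5
```

View pics/scene0.png

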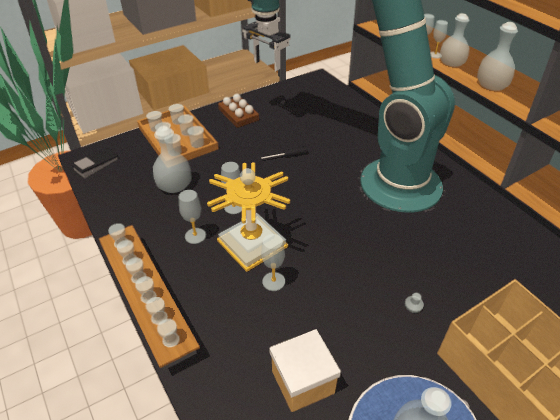

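View pics/top0.png

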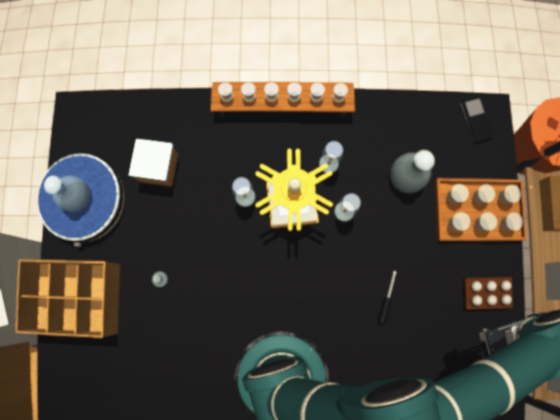

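```bash
cat > h.py <<'E'
import numpy as np, cv2
from scipy.spatial.transform import Rotation as R
def ray(cal,row,col):
    m=cal['mtx'];k=np.array([cal['k1'],0,0,0],float)
    q=cv2.undistortPoints(np.array([[[col,row]]],float),m,k)[0,0]
    return np.array([q[0],q[1],1.])
def at_z(cal,row,col,z):
    V=cal['view'];Rm=V[:3,:3];c=-Rm.T@V[:3,3];d=Rm.T@ray(cal,row,col)
    return c+d*(z-c[2])/d[2]
def proj(cal,P,V=None):
    V=cal['view'] if V is None else V
    q=V[:3,:3]@np.array(P,float)+V[:3,3];x,y=q[:2]/q[2];s=1+cal['k1']*(x*x+y*y);m=cal['mtx']
    return m[1,1]*y*s+m[1,2], m[0,0]*x*s+m[0,2]
def tri(c1,a,c2,b):
    A=np.zeros((3,3));v=np.zeros(3)
    for c,p in((c1,a),(c2,b)):
        V=c['view'];Rm=V[:3,:3];o=-Rm.T@V[:3,3];d=Rm.T@ray(c,*p);d/=np.linalg.norm(d)
        M=np.eye(3)-np.outer(d,d);A+=M;v+=M@o
    return np.linalg.solve(A,v)
E
python3 - <<'E'
from h import *
from workcell import arm
s=arm.get_calibration("scene");t=arm.get_calibration("top")
pts={'finial':(260,[180.5,245.7],[182.1,295.9]),'head':(210,[189.5,249.3],[186.8,292.2]),'fork':(210,[174.8,213.7],[169.2,331.3]),'stand':(0,[245.7,250.2],[204.9,295.6])}
for n,(z,a,b) in pts.items(): print(n,at_z(s,*a,z).round(),at_z(t,*b,z).round(),tri(s,a,t,b).round())
E
```

```text
finial [565. -16. 260.] [563. -37. 260.] [561. -34. 246.]
head [548. -31. 210.] [560. -28. 210.] [555. -26. 218.]
fork [ 601. -136.  210.] [ 612. -138.  210.] [ 606. -135.  215.]
stand [561. -25.   0.] [546. -44.   0.] [551. -45. -25.]
```

```bash
python3 - <<'E'
import cv2
s=cv2.imread("pics/scene0.png")[140:300,170:310];t=cv2.imread("pics/top0.png")[135:245,220:370]
cv2.imwrite("pics/s_c.png",cv2.resize(s,None,fx=3.7,fy=3.7,interpolation=cv2.INTER_CUBIC))
cv2.imwrite("pics/t_c.png",cv2.resize(t,None,fx=5,fy=5,interpolation=cv2.INTER_CUBIC))
E
```

```text
(no output)
```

View pics/s_c.png

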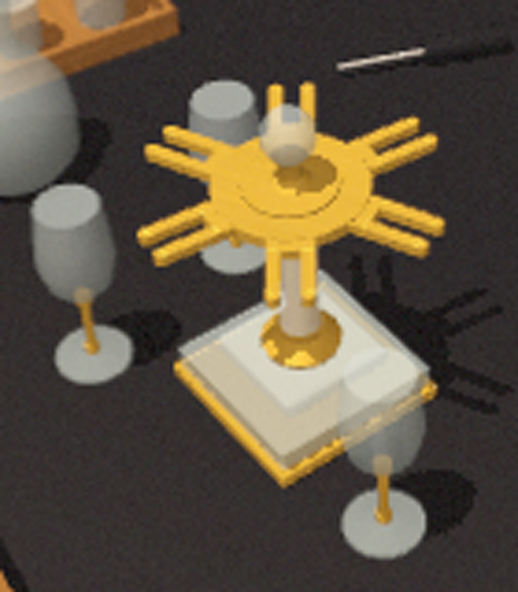

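View pics/t_c.png

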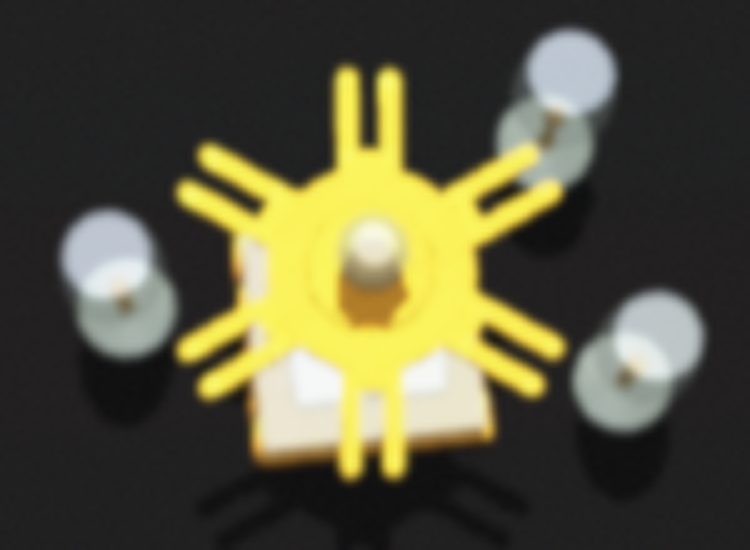

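```bash
python3 - <<'E'
from h import *
from workcell import arm
s=arm.get_calibration("scene");t=arm.get_calibration("top")
S=lambda u,v:(140+v/3.7,170+u/3.7); T=lambda u,v:(135+v/5,220+u/5)
print("ball",at_z(s,*S(288,135),260),at_z(t,*T(372,245),260),tri(s,S(288,135),t,T(372,245)))
tt=[(347,70),(390,72),(533,152),(555,188),(560,350),(538,388),(395,474),(351,476),(208,388),(184,350),(186,190),(207,153)]
W=np.array([at_z(t,*T(*p),212)[:2] for p in tt]);c=W.mean(0);print("top",c)
for i in range(0,12,2):
  m=(W[i]+W[i+1])/2-c; print(np.hypot(*m).round(1),np.degrees(np.arctan2(m[1],m[0])).round(1))
ss=[(276,88),(307,88),(412,124),(432,142),(440,226),(425,248),(308,298),(272,302),(160,260),(145,236),(150,154),(168,132)]
W=np.array([at_z(s,*S(*p),212)[:2] for p in ss]);c=W.mean(0);print("scene",c)
for i in range(0,12,2):
  m=(W[i]+W[i+1])/2-c; print(np.hypot(*m).round(1),np.degrees(np.arctan2(m[1],m[0])).round(1))
for n,cal,f,ps in(("s",s,S,[(385,523),(93,353),(235,240)]),("t",t,T,[(545,142),(622,382),(126,309)])):
  for p in ps: print(n,at_z(cal,*f(*p),0).round())
st=arm.observe();print(R.from_rotvec(st['ee_rot']).as_matrix().round(3))
E
```

```text
ball [552.38784245 -26.83834774 260.        ] [557.41459472 -33.0518429  260.        ] [554.47152059 -30.86285567 258.99633334]
top [554.09502947 -34.08367895]
114.5 0.8
112.8 -59.3
113.1 -119.5
115.2 -179.5
112.3 120.3
112.6 60.5
scene [553.26966844 -25.62397633]
113.1 -119.4
110.5 -179.4
111.9 120.9
111.2 60.2
110.7 1.2
111.2 -58.8
s [570. 123.   0.]
s [ 681. -149.    0.]
s [ 521. -205.    0.]
t [ 684. -153.   -0.]
t [ 526. -201.    0.]
t [572. 117.   0.]
[[ 0.969  0.248 -0.   ]
 [ 0.248 -0.969  0.   ]
 [ 0.    -0.    -1.   ]]
```

arm_command(
  increments=[
    {"dp":[0,0,-50],"yaw":7.2},
    {"dp":[0,0,-50],"yaw":7.2},
    {"dp":[10,0,-40],"yaw":0},
    {"dp":[30,-35,0],"yaw":0},
    {"dp":[30,-38,0],"yaw":0},
  ],
  fingers=1,
  squeeze=5,
)

```text
clock: 1.0
position: [222.8, -534.4, 349.5]
ee_rot: [-3.139, 0.032, 0.003]
force: [1.6, -1.1, -0.1]
width: 94.1
```

arm_command(
  increments=[
    {"dp":[27,-41,0],"yaw":0},
    {"dp":[27,-41,0],"yaw":0},
    {"dp":[27,-41,0],"yaw":0},
    {"dp":[27,-41,0],"yaw":0},
    {"dp":[27,-41,0],"yaw":0},
  ],
)

```text
clock: 1.5
position: [364.2, -327.0, 350.9]
ee_rot: [3.14, -0.034, -0.001]
force: [1.0, -1.0, -0.4]
width: 94.1
```

arm_command(
  increments=[
    {"dp":[27,-41,0],"yaw":0},
    {"dp":[27,-41,0],"yaw":0},
    {"dp":[27,-41,0],"yaw":0},
    {"dp":[27,-41,0],"yaw":0},
    {"dp":[27,-41,0],"yaw":0},
  ],
)

```text
clock: 2.0
position: [504.2, -119.9, 352.1]
ee_rot: [3.137, -0.035, 0.004]
force: [0.6, -0.2, 0.1]
width: 93.5
```

arm_command(
  increments=[
    {"dp":[25,-40,0],"yaw":0},
    {"dp":[15,-30,0],"yaw":0},
    {"dp":[8,-17,0],"yaw":-1.2},
    {"dp":[0,0,0],"yaw":0},
  ],
)

```text
clock: 2.4
position: [557.3, -24.2, 352.0]
ee_rot: [3.139, 0.013, 0.005]
force: [-0.2, -0.7, -0.9]
width: 93.9
```

```bash
cat > w.py <<'E'
from h import *
from workcell import arm
import sys
n=sys.argv[1]
st=arm.observe();p,d=arm.camera("wrist");cv2.imwrite(f"pics/{n}.png",p);np.save(n+".npy",d)
c=arm.get_calibration("wrist")
T=np.eye(4);T[:3,:3]=R.from_rotvec(st['ee_rot']).as_matrix();T[:3,3]=st['position']
cal={'mtx':c['mtx'],'k1':c['k1'],'view':np.linalg.inv(T@c['tool_from_camera'])}
np.save(n+"_view.npy",cal['view'])
print(st['clock'],st['position'],st['ee_rot'],st['force'],st['width'])
for l,z in(("finial",260),):
    for r in arm.masks_of("wrist",l)[:2]:
        e=r['extent'];print(l,r['p'],e,at_z(cal,e[1],e[0],z).round(1))
    for r in arm.landmark_of("wrist",l)[:2]:
        print('lm',r['p'],r['point'],at_z(cal,*r['point'],z).round(1))
E
python3 w.py w1
```

```text
2.4 [557.33608331 -24.2459609  351.97972159] [3.13925675 0.01294152 0.00541279] [-0.19076159 -0.69645037 -0.93768043] 93.90400766497585
finial 0.6 [289.8, 210.2, 51.8, 44.9] [553.9 -31.5 260. ]
lm 0.7 [210.4, 288.7] [553.7 -30.5 260. ]
```

View pics/w1.png

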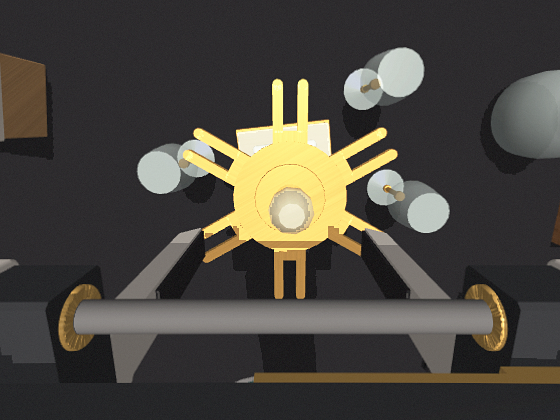

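```bash
python3 - <<'E'
from h import *
from workcell import arm
c=arm.get_calibration("wrist");cal={'mtx':c['mtx'],'k1':c['k1'],'view':np.load('w1_view.npy')}
f=lambda u,v,z=214:at_z(cal,v,u,z)[:2]
a=(f(278,83)+f(302,83))/2;b=(f(279,297)+f(300,297))/2
l=(f(188,155)+f(199,133))/2;r=(f(382,132)+f(394,154))/2
print(a,b,(a+b)/2,l,r,(l+r)/2, np.hypot(*(a-b)))
print("ball",f(291.5,211,260),f(291.5,211,268))
img=cv2.imread('pics/w1.png')[150:260,200:380];cv2.imwrite('pics/w1c.png',cv2.resize(img,None,fx=4,fy=4,interpolation=2))
E
```

```text
[665.35951131 -31.07838072] [442.33650645 -33.90658285] [553.84800888 -32.49248179] [607.9080754   62.82300137] [ 610.67378887 -128.17507077] [609.29093214 -32.6760347 ] 223.04093665241408
ball [553.19374736 -32.96519824] [555.35389613 -32.69410383]
```

View pics/w1c.png

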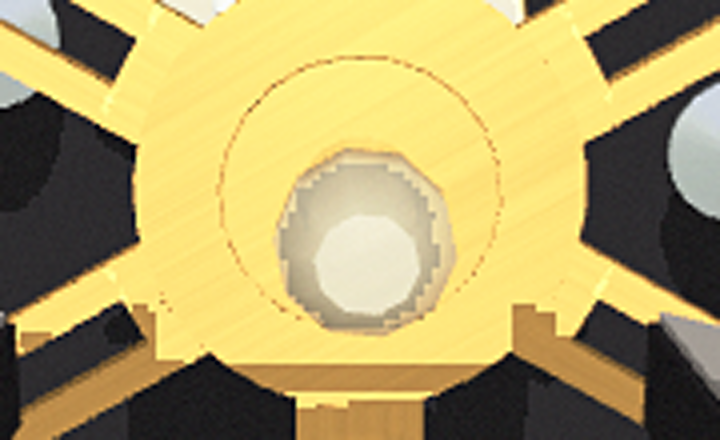

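arm_command(
  increments=[
    {"dp":[-3.3,8.2,0],"yaw":0},
    {"dp":[0,0,0],"yaw":0},
    {"dp":[0,0,0],"yaw":0},
  ],
)

```text
clock: 2.85
position: [551.9, -40.9, 352.5]
ee_rot: [3.136, -0.005, 0.006]
force: [0.2, -0.1, 0.6]
width: 94.3
```

arm_command(
  increments=[
    {"dp":[0,0,30],"yaw":0},
    {"dp":[0,0,30],"yaw":0},
    {"dp":[0,0,25],"yaw":0},
    {"dp":[0,0,12],"yaw":0},
    {"dp":[0,0,0],"yaw":0},
  ],
)

```text
clock: 3.35
position: [552.4, -44.4, 254.1]
ee_rot: [3.135, -0.012, 0.011]
force: [0.7, -0.6, -0.4]
width: 93.8
```

arm_command(
  increments=[
    {"dp":[0,0,0],"yaw":0},
    {"dp":[0,0,0],"yaw":0},
    {"dp":[0,0,0],"yaw":0},
  ],
)

```text
clock: 3.65
position: [553.6, -44.6, 257.0]
ee_rot: [3.135, -0.013, 0.016]
force: [-0.5, 0.0, -0.5]
width: 93.8
```

arm_command(
  increments=[
    {"dp":[2,-6,0],"yaw":0},
  ],
)

```text
clock: 3.75
position: [555.9, -39.1, 257.7]
ee_rot: [3.134, -0.015, 0.018]
force: [0.1, 0.7, -0.0]
width: 93.6
```

arm_command(
  increments=[
    {"dp":[0,0,0],"yaw":0},
  ],
)

```text
clock: 3.85
position: [556.3, -38.1, 258.2]
ee_rot: [3.134, -0.013, 0.019]
force: [0.6, -0.8, -0.3]
width: 94.2
```

arm_command(
  increments=[
    {"dp":[0,0,0],"yaw":0},
  ],
)

```text
clock: 3.95
position: [556.5, -37.9, 258.5]
ee_rot: [3.134, -0.013, 0.02]
force: [-0.0, -0.3, 0.4]
width: 94.0
```

arm_command(
  increments=[
    {"dp":[-1.5,-3,7],"yaw":0},
    {"dp":[-0.8,-1.5,6],"yaw":0},
    {"dp":[0,0,2],"yaw":0},
  ],
)

```text
clock: 4.25
position: [554.2, -32.9, 242.3]
ee_rot: [3.134, -0.012, 0.02]
force: [0.2, 0.2, 0.6]
width: 93.7
```

arm_command(
  increments=[
    {"dp":[0,0,0],"yaw":0},
    {"dp":[0,0,0],"yaw":0},
  ],
)

```text
clock: 4.45
position: [553.9, -32.9, 241.6]
ee_rot: [3.134, -0.012, 0.018]
force: [-0.4, -0.5, 0.9]
width: 94.2
```

```bash
python3 w.py w2
```

```text
4.45 [553.87253234 -32.91680336 241.59344748] [ 3.13434019 -0.01191265  0.01845362] [-0.36572041 -0.47865541  0.92959904] 94.2126779811119
finial 0.79 [280.4, 257.2, 80.5, 76.5] [553.4 -32.2 260. ]
finial 0.39 [412.4, 54.3, 120.5, 100.0] [654.8 -95.  260. ]
lm 0.78 [257.0, 277.6] [553.5 -30.7 260. ]
lm 0.38 [75.7, 374.9] [645.6 -77.9 260. ]
```

View pics/w2.png

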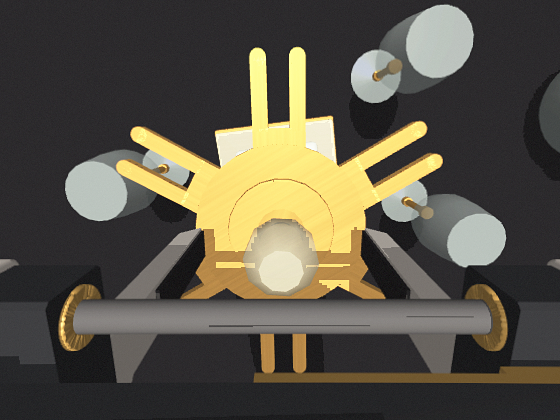

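arm_command(
  increments=[
    {"dp":[0,0,0],"yaw":0},
    {"dp":[0,0,0],"yaw":0},
    {"dp":[0,0,0],"yaw":0},
    {"dp":[0,0,0],"yaw":0},
  ],
  fingers=-0.04,
  squeeze=3,
)

```text
clock: 5.0
position: [554.2, -33.1, 242.2]
ee_rot: [3.134, -0.012, 0.02]
force: [-0.0, 0.3, 0.8]
width: 65.5
```

arm_command(
  increments=[
    {"dp":[0,0,0],"yaw":0},
    {"dp":[0,0,0],"yaw":0},
  ],
  fingers=-0.1,
)

```text
clock: 5.2
position: [554.2, -33.1, 242.2]
ee_rot: [3.134, -0.013, 0.02]
force: [1.1, -0.3, -0.3]
width: 49.4
```

arm_command(
  increments=[
    {"dp":[0,0,0.5],"yaw":0},
    {"dp":[0,0,0.3],"yaw":0},
  ],
)

```text
clock: 5.4
position: [554.2, -33.1, 241.4]
ee_rot: [3.134, -0.012, 0.02]
force: [0.5, 0.1, -0.0]
width: 42.1
```

arm_command(
  increments=[
    {"dp":[0,0,0],"yaw":0},
  ],
  fingers=-0.16,
)

```text
clock: 5.5
position: [554.3, -32.6, 241.4]
ee_rot: [3.135, -0.012, 0.02]
force: [-0.5, 5.6, 1.2]
width: 40.2
```

arm_command(
  increments=[
    {"dp":[0,0,0],"yaw":0},
  ],
  fingers=-0.25,
)

```text
clock: 5.6
position: [554.3, -32.2, 241.5]
ee_rot: [3.135, -0.011, 0.02]
force: [-0.4, 2.1, -0.2]
width: 39.7
```

arm_command(
  increments=[
    {"dp":[0,0,0],"yaw":0},
    {"dp":[0,0,0],"yaw":0},
  ],
  fingers=-0.4,
)

```text
clock: 5.8
position: [554.2, -32.2, 241.4]
ee_rot: [3.135, -0.011, 0.02]
force: [-0.4, 2.0, 0.1]
width: 39.5
```

arm_command(
  increments=[
    {"dp":[0,0,0],"yaw":0},
  ],
  fingers=-1,
  squeeze=15,
)

```text
clock: 5.9
position: [554.3, -32.2, 241.4]
ee_rot: [3.135, -0.011, 0.02]
force: [0.0, 2.3, 0.1]
width: 39.6
```

arm_command(
  increments=[
    {"dp":[0,0,0],"yaw":0},
  ],
  squeeze=40,
)

```text
clock: 6.0
position: [554.3, -32.2, 241.4]
ee_rot: [3.135, -0.011, 0.02]
force: [0.4, 2.7, 0.6]
width: 38.8
```

arm_command(
  increments=[
    {"dp":[0,0,0],"yaw":0},
  ],
  squeeze=55,
)

```text
clock: 6.1
position: [554.2, -32.2, 241.4]
ee_rot: [3.135, -0.011, 0.02]
force: [0.1, 1.2, -0.6]
width: 38.8
```

arm_command(
  increments=[
    {"dp":[0,-0.2,-0.5],"yaw":0},
  ],
)

```text
clock: 6.2
position: [554.1, -32.1, 241.6]
ee_rot: [3.135, -0.011, 0.019]
force: [1.2, -0.3, -6.9]
width: 39.0
```

arm_command(
  increments=[
    {"dp":[0,0,-0.5],"yaw":0},
  ],
)

```text
clock: 6.3
position: [553.9, -32.2, 241.7]
ee_rot: [3.135, -0.011, 0.019]
force: [2.9, 0.5, -7.2]
width: 39.0
```

arm_command(
  increments=[
    {"dp":[0,0,-0.5],"yaw":0},
  ],
)

```text
clock: 6.4
position: [553.9, -32.2, 241.9]
ee_rot: [3.135, -0.011, 0.019]
force: [3.4, 1.4, -7.9]
width: 38.9
```

arm_command(
  increments=[
    {"dp":[0,0,-0.5],"yaw":0},
  ],
)

```text
clock: 6.5
position: [553.9, -32.2, 242.2]
ee_rot: [3.135, -0.011, 0.018]
force: [2.4, 1.5, -8.3]
width: 38.9
```

arm_command(
  increments=[
    {"dp":[0.25,-0.1,-0.7],"yaw":0},
    {"dp":[0.1,0,-0.7],"yaw":0},
  ],
)

```text
clock: 6.7
position: [554.0, -32.2, 243.2]
ee_rot: [3.135, -0.011, 0.017]
force: [2.7, 0.8, -10.4]
width: 38.9
```

arm_command(
  increments=[
    {"dp":[0.1,0,-0.7],"yaw":0},
    {"dp":[0.1,0,-0.7],"yaw":0},
  ],
)

```text
clock: 6.9
position: [553.9, -32.2, 244.2]
ee_rot: [3.136, -0.011, 0.015]
force: [3.5, 1.4, -12.2]
width: 38.9
```

arm_command(
  increments=[
    {"dp":[0.1,0,-0.7],"yaw":0},
    {"dp":[0.1,0,-0.7],"yaw":0},
  ],
)

```text
clock: 7.1
position: [553.9, -32.2, 245.3]
ee_rot: [3.136, -0.011, 0.014]
force: [4.3, 0.7, -14.4]
width: 38.8
```

arm_command(
  increments=[
    {"dp":[0.4,0,-0.6],"yaw":0},
    {"dp":[0.3,0,-0.6],"yaw":0},
  ],
)

```text
clock: 7.3
position: [554.0, -32.2, 246.0]
ee_rot: [3.136, -0.011, 0.012]
force: [1.6, 1.5, -16.2]
width: 38.5
```

arm_command(
  increments=[
    {"dp":[0.3,0,-0.6],"yaw":0},
    {"dp":[0.2,0,-0.6],"yaw":0},
  ],
)

```text
clock: 7.5
position: [554.0, -32.2, 246.8]
ee_rot: [3.136, -0.011, 0.01]
force: [1.3, 1.8, -16.7]
width: 38.7
```

arm_command(
  increments=[
    {"dp":[0.2,0,-0.6],"yaw":0},
    {"dp":[0.2,0,-0.6],"yaw":0},
  ],
)

```text
clock: 7.7
position: [554.0, -32.2, 247.6]
ee_rot: [3.136, -0.011, 0.008]
force: [1.9, 2.0, -19.2]
width: 38.9
```

arm_command(
  increments=[
    {"dp":[0.2,0,-0.4],"yaw":0},
    {"dp":[0.1,0,-0.2],"yaw":0},
  ],
)

```text
clock: 7.9
position: [554.0, -32.2, 247.9]
ee_rot: [3.136, -0.011, 0.006]
force: [2.0, 1.3, -19.2]
width: 38.6
```

arm_command(
  increments=[
    {"dp":[0.1,0,-0.2],"yaw":0},
    {"dp":[0.1,0,-0.2],"yaw":0},
  ],
)

```text
clock: 8.1
position: [554.1, -32.2, 248.1]
ee_rot: [3.136, -0.011, 0.005]
force: [1.5, 0.9, -19.6]
width: 38.8
```

arm_command(
  increments=[
    {"dp":[0.1,0,-0.2],"yaw":0},
    {"dp":[0.1,0,-0.2],"yaw":0},
  ],
)

```text
clock: 8.3
position: [554.1, -32.2, 248.3]
ee_rot: [3.136, -0.011, 0.005]
force: [1.7, 1.0, -19.1]
width: 38.8
```

arm_command(
  increments=[
    {"dp":[0.1,0,-0.1],"yaw":0},
    {"dp":[0.1,0,-0.1],"yaw":0},
    {"dp":[0.1,0,-0.1],"yaw":0},
    {"dp":[0.1,0,-0.1],"yaw":0},
  ],
)

```text
clock: 8.7
position: [554.2, -32.2, 248.5]
ee_rot: [3.136, -0.011, 0.003]
force: [1.5, 1.7, -20.0]
width: 38.8
```

arm_command(
  increments=[
    {"dp":[0.1,0,-0.1],"yaw":0},
    {"dp":[0.1,0,-0.1],"yaw":0},
    {"dp":[0.1,0,-0.1],"yaw":0},
    {"dp":[0.1,0,-0.1],"yaw":0},
  ],
)

```text
clock: 9.1
position: [554.2, -32.2, 248.7]
ee_rot: [3.136, -0.011, 0.002]
force: [-0.2, 0.5, -21.1]
width: 38.7
```

arm_command(
  increments=[
    {"dp":[0.1,0,0.2],"yaw":0},
    {"dp":[0,0,0.4],"yaw":0},
  ],
)

```text
clock: 9.3
position: [554.2, -32.2, 248.0]
ee_rot: [3.136, -0.011, 0.001]
force: [-0.4, 1.1, -20.0]
width: 38.6
```

arm_command(
  increments=[
    {"dp":[0,0,0.5],"yaw":0},
    {"dp":[0,0,0.5],"yaw":0},
  ],
)

```text
clock: 9.5
position: [554.3, -32.2, 247.2]
ee_rot: [3.136, -0.011, 0.002]
force: [-0.7, 1.0, -18.1]
width: 38.7
```

arm_command(
  increments=[
    {"dp":[0,0,0.5],"yaw":0},
    {"dp":[0,0,0.5],"yaw":0},
    {"dp":[0,0,0.5],"yaw":0},
    {"dp":[0,0,0.5],"yaw":0},
  ],
)

```text
clock: 9.9
position: [554.4, -32.2, 245.6]
ee_rot: [3.136, -0.011, 0.003]
force: [-1.9, 1.7, -14.2]
width: 38.4
```

arm_command(
  increments=[
    {"dp":[0,0,0.5],"yaw":0},
    {"dp":[0,0,0.5],"yaw":0},
    {"dp":[0,0,0.5],"yaw":0},
  ],
)

```text
clock: 10.2
position: [554.5, -32.2, 244.4]
ee_rot: [3.136, -0.011, 0.003]
force: [-3.5, 2.0, -12.8]
width: 38.8
```

arm_command(
  increments=[
    {"dp":[-0.3,-0.1,0.5],"yaw":0},
    {"dp":[-0.2,0,0.5],"yaw":0},
    {"dp":[-0.1,0,0.5],"yaw":0},
  ],
)

```text
clock: 10.5
position: [554.4, -32.2, 243.5]
ee_rot: [3.135, -0.011, 0.006]
force: [-2.6, 1.2, -10.7]
width: 38.9
```

arm_command(
  increments=[
    {"dp":[-0.1,0,0.5],"yaw":0},
    {"dp":[-0.1,0,0.4],"yaw":0},
  ],
)

```text
clock: 10.7
position: [554.4, -32.2, 242.8]
ee_rot: [3.135, -0.012, 0.007]
force: [-1.8, 1.0, -9.2]
width: 38.8
```

arm_command(
  increments=[
    {"dp":[-0.1,0,0.4],"yaw":0},
    {"dp":[-0.1,0,0.3],"yaw":0},
  ],
)

```text
clock: 10.9
position: [554.4, -32.2, 242.4]
ee_rot: [3.135, -0.012, 0.008]
force: [-2.5, 1.4, -8.7]
width: 38.8
```

arm_command(
  increments=[
    {"dp":[-0.1,0,0.4],"yaw":0},
    {"dp":[-0.1,0,0.4],"yaw":0},
  ],
)

```text
clock: 11.1
position: [554.4, -32.2, 241.8]
ee_rot: [3.135, -0.011, 0.009]
force: [-2.6, 1.9, -7.1]
width: 39.0
```

arm_command(
  increments=[
    {"dp":[-0.1,0,0.4],"yaw":0},
  ],
)

```text
clock: 11.2
position: [554.4, -32.2, 241.5]
ee_rot: [3.135, -0.012, 0.009]
force: [-3.0, 1.3, -4.8]
width: 39.0
```

arm_command(
  increments=[
    {"dp":[0,0,0.3],"yaw":0},
  ],
)

```text
clock: 11.3
position: [554.6, -32.2, 241.5]
ee_rot: [3.135, -0.012, 0.01]
force: [-3.5, 0.5, -2.8]
width: 38.7
```

arm_command(
  increments=[
    {"dp":[0,0,0.2],"yaw":0},
  ],
)

```text
clock: 11.4
position: [554.6, -32.2, 241.5]
ee_rot: [3.135, -0.012, 0.01]
force: [-4.8, 1.3, -4.6]
width: 38.5
```

arm_command(
  increments=[
    {"dp":[-0.3,-0.1,0.3],"yaw":0},
  ],
)

```text
clock: 11.5
position: [554.5, -32.2, 241.5]
ee_rot: [3.135, -0.012, 0.011]
force: [-2.0, -0.2, -2.3]
width: 38.9
```

arm_command(
  increments=[
    {"dp":[-0.3,-0.1,0.3],"yaw":0},
  ],
)

```text
clock: 11.6
position: [554.5, -32.2, 241.5]
ee_rot: [3.135, -0.012, 0.012]
force: [-1.9, 1.0, -1.0]
width: 38.7
```

arm_command(
  increments=[
    {"dp":[-0.2,0,0.1],"yaw":0},
  ],
  squeeze=20,
)

```text
clock: 11.7
position: [554.4, -32.1, 241.5]
ee_rot: [3.135, -0.012, 0.013]
force: [-1.5, 1.5, -2.6]
width: 39.2
```

arm_command(
  increments=[
    {"dp":[-0.1,0,0],"yaw":0},
  ],
  squeeze=4,
)

```text
clock: 11.8
position: [554.5, -32.1, 241.6]
ee_rot: [3.135, -0.012, 0.014]
force: [-1.4, 1.2, -3.7]
width: 39.6
```

Open slightly evenly, then wide.

arm_command(
  increments=[
    {"dp":[0,0,0],"yaw":0},
    {"dp":[0,0,0],"yaw":0},
  ],
  fingers=0.5,
)

```text
clock: 12.0
position: [555.3, -32.2, 242.2]
ee_rot: [3.134, -0.012, 0.017]
force: [0.8, 0.2, -0.4]
width: 51.9
```

arm_command(
  increments=[
    {"dp":[0,0,0],"yaw":0},
    {"dp":[0,0,0],"yaw":0},
  ],
)

```text
clock: 12.2
position: [555.8, -32.4, 242.7]
ee_rot: [3.134, -0.012, 0.019]
force: [-0.0, 0.3, -0.1]
width: 68.1
```

```bash
python3 w.py w3
```

```text
12.2 [555.84303503 -32.37006915 242.68947951] [ 3.13428924 -0.01229585  0.0192051 ] [-0.01470907  0.27909049 -0.1001667 ] 68.11090705410314
finial 0.57 [281.2, 258.5, 79.4, 77.6] [554.1 -32.1 260. ]
lm 0.8 [259.6, 275.9] [553.5 -29.2 260. ]
```

View pics/w3.png

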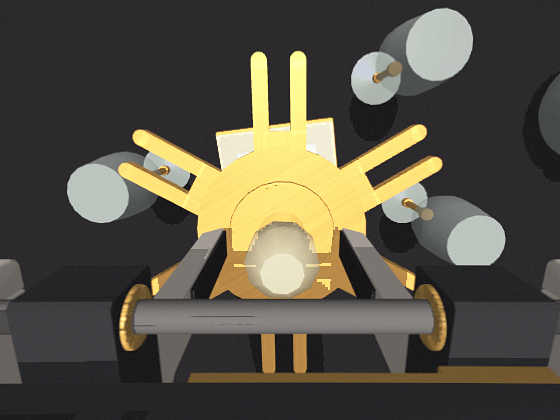

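arm_command(
  increments=[
    {"dp":[0,0,-20],"yaw":0},
    {"dp":[0,0,-30],"yaw":0},
    {"dp":[0,0,-15],"yaw":0},
  ],
)

```text
clock: 12.65
position: [553.8, -31.9, 307.4]
ee_rot: [3.135, -0.012, 0.012]
force: [0.3, 0.2, 0.2]
width: 70.2
```

arm_command(
  increments=[
    {"dp":[-30,-15,0],"yaw":0},
    {"dp":[-35,-20,0],"yaw":0},
    {"dp":[-25,-10,0],"yaw":0},
    {"dp":[0,0,0],"yaw":0},
    {"dp":[0,0,0],"yaw":0},
  ],
  fingers=-1,
  squeeze=10,
)

```text
clock: 13.15
position: [462.3, 15.2, 308.5]
ee_rot: [3.134, -0.013, 0.019]
force: [-0.6, 0.5, 0.1]
width: 33.9
```

arm_command(
  increments=[
    {"dp":[0,0,0],"yaw":0},
    {"dp":[0,0,0],"yaw":0},
    {"dp":[0,0,0],"yaw":0},
  ],
)

```text
clock: 13.45
position: [463.6, 14.5, 308.3]
ee_rot: [3.135, -0.015, 0.019]
force: [0.2, 0.6, 0.5]
width: 10.0
```

arm_command(
  increments=[
    {"dp":[-7,-3,25],"yaw":0},
    {"dp":[0,0,30],"yaw":0},
    {"dp":[0,0,20],"yaw":0},
    {"dp":[0,0,0],"yaw":0},
    {"dp":[0,0,0],"yaw":0},
  ],
)

```text
clock: 13.95
position: [459.2, 16.6, 231.1]
ee_rot: [3.137, -0.017, 0.019]
force: [0.4, 0.3, 0.7]
width: 0.4
```

```bash
python3 w.py w4
```

```text
13.95 [459.24291524  16.56376329 231.06251642] [ 3.13661266 -0.01677207  0.01852704] [0.41732049 0.30865222 0.72573963] 0.3921303484026272
finial 0.73 [391.1, 60.5, 104.1, 96.8] [555.4 -32.6 260. ]
lm 0.69 [64.0, 387.2] [554. -31. 260.]
```

View pics/w4.png

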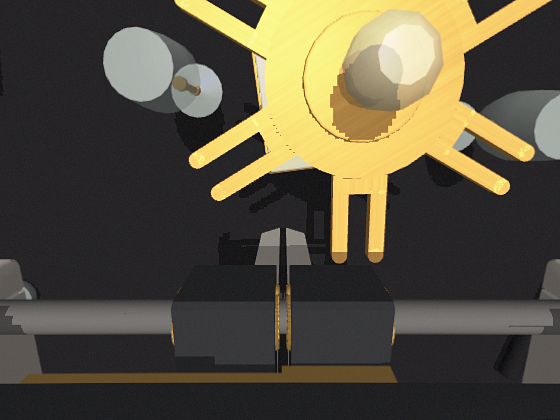

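arm_command(
  increments=[
    {"dp":[-2,0,15],"yaw":0},
    {"dp":[0,0,13],"yaw":0},
    {"dp":[0,0,1],"yaw":0},
    {"dp":[0,0,0],"yaw":0},
  ],
)

```text
clock: 14.5
position: [459.7, 16.3, 204.3]
ee_rot: [3.136, -0.018, 0.028]
force: [0.5, 0.1, 0.2]
width: 0.5
```

arm_command(
  increments=[
    {"dp":[-3,0,6],"yaw":0},
    {"dp":[0,0,2],"yaw":0},
  ],
)

```text
clock: 14.7
position: [457.1, 16.4, 196.6]
ee_rot: [3.136, -0.018, 0.03]
force: [0.0, -0.1, -0.1]
width: 0.8
```

arm_command(
  increments=[
    {"dp":[0,12,0],"yaw":0},
    {"dp":[0,20,0],"yaw":0},
    {"dp":[0,22,0],"yaw":0},
    {"dp":[-30,-8,-35],"yaw":0},
    {"dp":[-20,0,-45],"yaw":0},
  ],
)

```text
clock: 15.2
position: [402.7, -33.1, 272.7]
ee_rot: [3.141, -0.018, 0.013]
force: [0.1, -0.7, 0.1]
width: 0.7
```

arm_command(
  increments=[
    {"dp":[0,0,-40],"yaw":0},
    {"dp":[0,0,-30],"yaw":0},
    {"dp":[0,0,0],"yaw":0},
  ],
)

```text
clock: 15.5
position: [400.8, -35.5, 350.8]
ee_rot: [3.139, -0.021, 0.025]
force: [-0.6, -0.2, -0.4]
width: 0.3
```

```bash
python3 - <<'E'
from workcell import arm
import cv2,numpy as np
for i in range(4):
    t=arm.observe()['clock']
    p,d=arm.camera("top"); cv2.imwrite(f"pics/f{i}.png",p); print(t,[ (r['p'],r['point']) for r in arm.landmark_of("top","fork_tip")])
a=[cv2.imread(f"pics/f{i}.png")[135:245,220:370] for i in range(4)]
im=np.vstack([np.hstack(a[:2]),np.hstack(a[2:])]);cv2.imwrite("pics/ff.png",cv2.resize(im,None,fx=2.6,fy=2.6))
E
```

```text
15.5 [(0.73, [195.5, 247.2]), (0.71, [159.7, 267.0])]
15.6 [(0.72, [166.3, 262.7])]
15.7 [(0.62, [175.5, 257.0])]
15.8 [(0.58, [182.9, 254.4])]
```

View pics/ff.png

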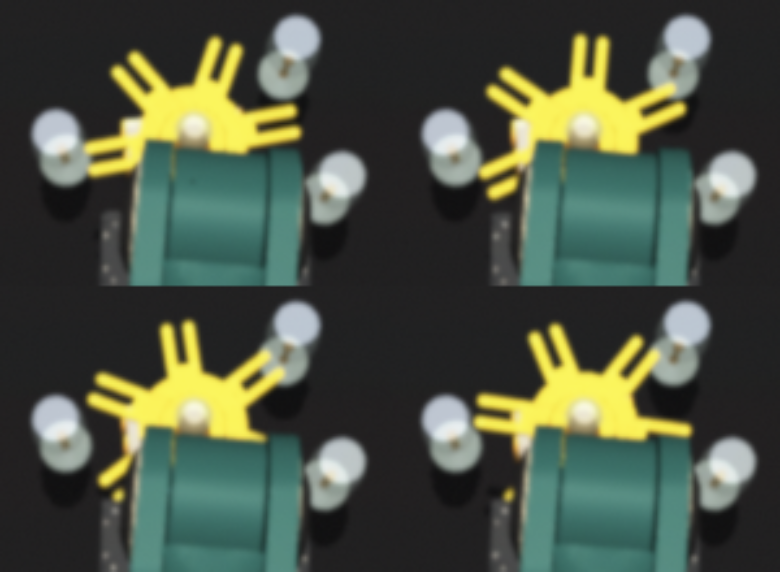

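The head is spinning freely. I'll retract the arm and watch it run down.

arm_command(
  increments=[
    {"dp":[0,40,0],"yaw":0},
    {"dp":[0,45,0],"yaw":0},
    {"dp":[0,45,0],"yaw":0},
    {"dp":[0,40,0],"yaw":0},
    {"dp":[0,0,0],"yaw":0},
  ],
)

```text
clock: 16.4
position: [397.1, -210.0, 344.3]
ee_rot: [3.142, -0.012, 0.009]
force: [0.1, 0.8, -0.0]
width: 0.6
```

arm_command(
  increments=[
    {"dp":[0,0,0],"yaw":0},
    {"dp":[0,0,0],"yaw":0},
    {"dp":[0,0,0],"yaw":0},
    {"dp":[0,0,0],"yaw":0},
    {"dp":[0,0,0],"yaw":0},
  ],
)

```text
clock: 16.9
position: [397.4, -207.5, 343.3]
ee_rot: [-3.14, 0.007, -0.007]
force: [-0.6, 0.6, 0.1]
width: 0.6
```

arm_command(
  increments=[
    {"dp":[0,0,0],"yaw":0},
    {"dp":[0,0,0],"yaw":0},
    {"dp":[0,0,0],"yaw":0},
    {"dp":[0,0,0],"yaw":0},
    {"dp":[0,0,0],"yaw":0},
  ],
)

```text
clock: 17.4
position: [397.6, -206.8, 343.6]
ee_rot: [-3.141, 0.005, -0.008]
force: [0.6, -0.1, -0.4]
width: 0.4
```

arm_command(
  increments=[
    {"dp":[0,0,0],"yaw":0},
    {"dp":[0,0,0],"yaw":0},
    {"dp":[0,0,0],"yaw":0},
    {"dp":[0,0,0],"yaw":0},
    {"dp":[0,0,0],"yaw":0},
  ],
)

```text
clock: 17.9
position: [397.6, -206.9, 343.5]
ee_rot: [-3.141, 0.006, -0.008]
force: [-0.0, 0.4, -0.9]
width: 0.3
```

arm_command(
  increments=[
    {"dp":[0,0,0],"yaw":0},
    {"dp":[0,0,0],"yaw":0},
    {"dp":[0,0,0],"yaw":0},
    {"dp":[0,0,0],"yaw":0},
    {"dp":[0,0,0],"yaw":0},
  ],
)

```text
clock: 18.4
position: [397.6, -206.9, 343.5]
ee_rot: [-3.141, 0.006, -0.008]
force: [-0.1, 0.2, -0.2]
width: 0.3
```

```bash
python3 - <<'E'
from workcell import arm
import cv2,numpy as np
P=[]
for i in range(4):
    t=arm.observe()['clock']
    p,d=arm.camera("top"); P.append(p); cv2.imwrite(f"pics/g{i}.png",p);arm.camera("scene"); print(t)
a=[p[135:245,220:370] for p in P]
im=np.vstack([np.hstack(a[:2]),np.hstack(a[2:])]);cv2.imwrite("pics/gg.png",cv2.resize(im,None,fx=2.6,fy=2.6))
E
```

```text
18.4
18.5
18.6
18.7
```

View pics/gg.png

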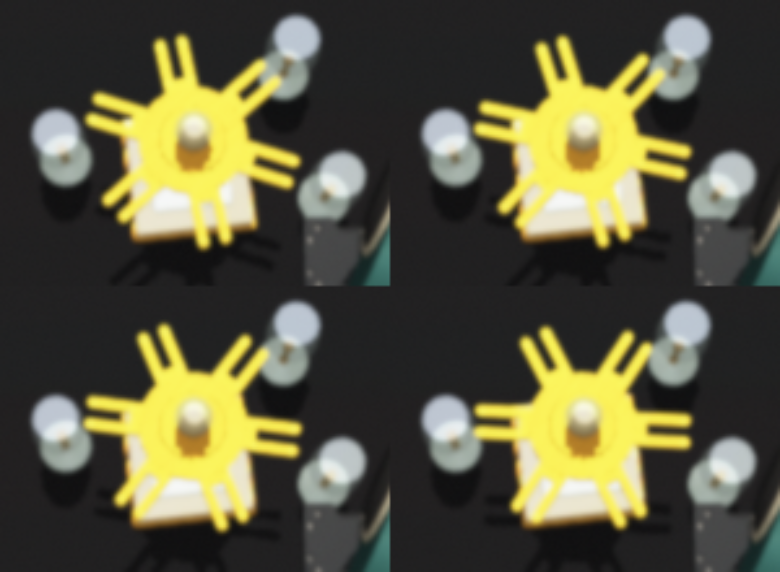

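arm_command(
  increments=[
    {"dp":[0,0,0],"yaw":0},
    {"dp":[0,0,0],"yaw":0},
    {"dp":[0,0,0],"yaw":0},
    {"dp":[0,0,0],"yaw":0},
    {"dp":[0,0,0],"yaw":0},
  ],
)

```text
clock: 19.3
position: [397.6, -206.9, 343.6]
ee_rot: [-3.141, 0.006, -0.008]
force: [0.1, -0.6, 0.9]
width: 0.7
```

arm_command(
  increments=[
    {"dp":[0,0,0],"yaw":0},
    {"dp":[0,0,0],"yaw":0},
    {"dp":[0,0,0],"yaw":0},
    {"dp":[0,0,0],"yaw":0},
    {"dp":[0,0,0],"yaw":0},
  ],
)

```text
clock: 19.8
position: [397.6, -206.9, 343.6]
ee_rot: [-3.141, 0.006, -0.008]
force: [-0.8, -0.3, 0.0]
width: 0.3
```

arm_command(
  increments=[
    {"dp":[0,0,0],"yaw":0},
    {"dp":[0,0,0],"yaw":0},
    {"dp":[0,0,0],"yaw":0},
    {"dp":[0,0,0],"yaw":0},
    {"dp":[0,0,0],"yaw":0},
  ],
)

```text
clock: 20.3
position: [397.6, -206.9, 343.5]
ee_rot: [-3.141, 0.006, -0.008]
force: [-0.2, 0.5, -0.1]
width: 0.1
```

arm_command(
  increments=[
    {"dp":[0,0,0],"yaw":0},
    {"dp":[0,0,0],"yaw":0},
    {"dp":[0,0,0],"yaw":0},
    {"dp":[0,0,0],"yaw":0},
    {"dp":[0,0,0],"yaw":0},
  ],
)

```text
clock: 20.8
position: [397.6, -206.9, 343.6]
ee_rot: [-3.141, 0.006, -0.008]
force: [-0.4, 0.1, 0.3]
width: 0.2
```

```bash
cat > spin.py <<'E'
from h import *
from workcell import arm
import sys
def ang(p,cal):
    m=cv2.inRange(cv2.cvtColor(p,cv2.COLOR_BGR2HSV),(20,120,150),(35,255,255))
    th=np.radians(np.arange(0,360,.5));acc=np.zeros(120)
    for r in(85,95,105):
        for i,t in enumerate(th):
            a=proj(cal,[554+r*np.cos(t),-32.5+r*np.sin(t),212]);
            acc[i%120]+=m[int(round(a[0])),int(round(a[1]))]/255
    return (np.angle((acc*np.exp(2j*np.pi*np.arange(120)/120)).sum())/2/np.pi*60)%60
cal=arm.get_calibration("top")
if len(sys.argv)>1: print(ang(cv2.imread(sys.argv[1]),cal)); sys.exit()
for i in range(4):
    t=arm.observe()['clock'];p,d=arm.camera("top");print(t,ang(p,cal).round(2));arm.camera("scene");arm.camera("scene")
cv2.imwrite("pics/last_top.png",p);p,d=arm.camera("scene");cv2.imwrite("pics/last_scene.png",p)
E
for f in top0 g0 g1 g2 g3; do python3 spin.py pics/$f.png;done; python3 spin.py
```

```text
0.6389820374293523
12.016466092114747
16.982862226444574
22.023260891613752
27.07780416233712
20.8 26.1
20.95 27.85
21.1 29.19
21.25 30.38
```

```bash
for f in f0 f1 f2 f3; do python3 spin.py pics/$f.png;done; python3 spin.py
```

```text
41.15947869486877
54.79436690881363
7.247033234433394
22.75173722497655
21.45 31.34
21.6 31.38
21.75 31.38
21.9 31.27
```

```bash
python3 - <<'E'
from h import *
from workcell import arm
for c in("top","scene"):
    arm.camera(c);cal=arm.get_calibration(c)
    for l in("fork_tip",):
        for r in arm.landmark_of(c,l):
            w=at_z(cal,*r['point'],210);print(c,r['p'],w.round(),np.degrees(np.arctan2(w[1]+32.5,w[0]-554)).round(1))
ct=arm.get_calibration("top")
for n,pt in(("f0",(195.5,247.2)),("f0b",(159.7,267)),("f1",(166.3,262.7)),("f2",(175.5,257)),("f3",(182.9,254.4)),("init",(169.2,331.3))):
    w=at_z(ct,*pt,210);print(n,np.degrees(np.arctan2(w[1]+32.5,w[0]-554)).round(1))
for l,z in(("stand",0),("glass_a",0),("decanter",0)):
    print(l,[(r['p'],r['point'],at_z(ct,*r['point'],z)[:2].round()) for r in arm.landmark_of("top",l)])
print(arm.observe()['clock'])
E
```

```text
top 0.66 [648.  28. 210.] 32.7
scene 0.62 [652.  37. 210.] 35.4
f0 98.3
f0b 41.8
f1 53.3
f2 69.6
f3 81.2
init -61.4
stand [(0.88, [202.7, 292.2], array([553., -34.]))]
glass_a [(0.86, [209.5, 342.7], array([ 532., -196.])), (0.77, [198.4, 244.3], array([566., 120.])), (0.69, [164.2, 330.2], array([ 681., -157.])), (0.47, [153.9, 273.8], array([715.,  27.])), (0.3, [280.0, 161.9], array([303., 378.]))]
decanter [(0.7, [178.8, 405.8], array([ 635., -406.])), (0.65, [195.1, 248.7], array([577., 106.]))]
22.45
```

View pics/last_scene.png

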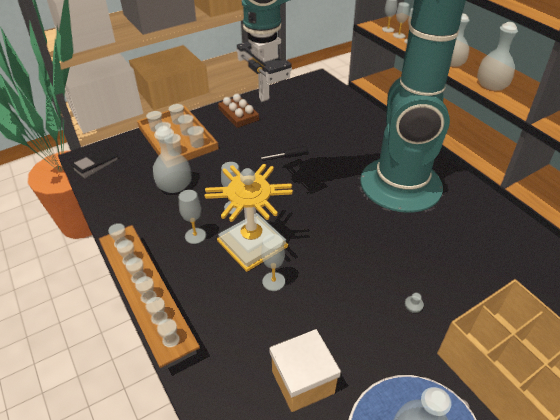

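View pics/last_top.png

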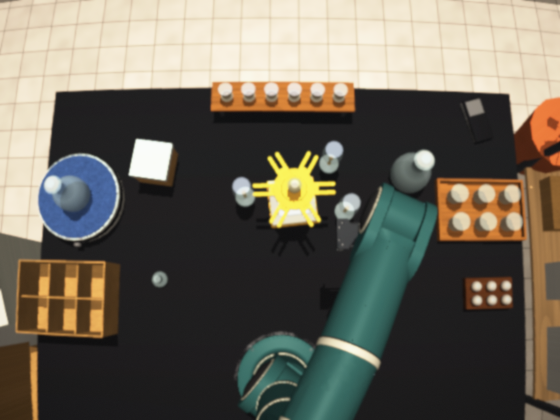

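```bash
python3 - <<'E'
import cv2,numpy as np
a=cv2.imread("pics/scene0.png");b=cv2.imread("pics/last_scene.png")
d=(cv2.blur(cv2.absdiff(a,b).max(2),(3,3))>25).astype(np.uint8)
n,l,s,c=cv2.connectedComponentsWithStats(d)
print([tuple(x) for x in s[1:] if x[4]>8])
from workcell import arm
arm.sign_off();print(arm.observe()['clock'])
E
```

```text
[(np.int32(236), np.int32(0), np.int32(57), np.int32(102), np.int32(3005)), (np.int32(376), np.int32(0), np.int32(89), np.int32(148), np.int32(7015)), (np.int32(436), np.int32(0), np.int32(5), np.int32(3), np.int32(12)), (np.int32(435), np.int32(125), np.int32(14), np.int32(32), np.int32(130)), (np.int32(360), np.int32(159), np.int32(19), np.int32(14), np.int32(140)), (np.int32(203), np.int32(161), np.int32(91), np.int32(78), np.int32(2996)), (np.int32(417), np.int32(183), np.int32(7), np.int32(3), np.int32(12)), (np.int32(435), np.int32(182), np.int32(11), np.int32(10), np.int32(70)), (np.int32(423), np.int32(192), np.int32(9), np.int32(3), np.int32(20))]
the job is handed in; nothing more can be done
the job is handed in; nothing more can be done
```

The head passed both checks: it is clipped home and it turns freely. The job was handed in at about 22.5 s of the 53 s allowed.

- **Pull test:** I gripped the ball at its band and raised the pull from 7 N to about 20 N over roughly 1.5 s. I held it at 19–21 N for about 1.5 s, with a lift of about 7 mm and no slip. I then eased it back until the tool was at its starting height, and released. The sideways force stayed under 6 N throughout.
- **Turn test:** I flicked the arm nearest the robot with the shut fingers and moved them clear. The head ran on by itself for about 6 s and stopped. It came to rest about 90° (net) from where it stood, and the arm-angle tracking and the fork_tip detections agree on this. I estimate about 450° of travel in total, worked out from speeds rather than watched continuously.
- **Last checks:** Comparing the scene pictures before and after, the only changes are at the head with its shadow and at the robot. The stand showed no shift, and the glasses and other objects are where they were. The robot is clear of everything.
- **Disagreement:** The network's positions for the stand and glasses differ by up to about 10 mm between readings. I trusted the picture comparison over them.

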